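Hold a glass on the sprung glass rinser

TASK

Take the green glass tumbler off the drying mat, keep it mouth down, and set it over the star-shaped head of the glass rinser, mouth down inside the upturned tips of the star. Press it straight down so that the sprung head sinks about 8 mm (a soft spray) and keep it there for at least three seconds, never pushing the head right down onto its stop, which would splash out of the tray. Finish while still holding the glass pressed like that, and leave everything else where it stands.

Things in the scene. Friction and masses are not known exactly. Their poses are not given: they have to be found in the camera images.
- green_glass: Tapered tumbler of green glass, loose, 0.15 to 0.3 kg, upside down on the drying mat. 120 mm tall; mouth (below) 68 mm outside, 61 mm inside diameter; closed foot (above) 53 mm diameter; 30 mm below the foot it is 58 mm across. Origin at the centre of the mouth's rim plane; its z axis points from the mouth to the foot (up, as it stands).
- head_seat (a point): Centre of the black star head, level with the top of its six flat ribs, on which the glass's rim rests; moves with the head. The ribs' upturned tips stand 9 mm higher and leave a round space 90 mm across; the nozzle hub in the middle is 32 mm across and stands 13 mm above the ribs. At rest the rib tops are 62 mm above the worktop, 26 mm above the tray's rim. z is up.
- valve_head (a joint): How far the star-shaped head is pressed down, m: 0 at rest (up), 0.014 on its lower stop. It is sprung upward: it starts to move at about 5 N, takes about 10 N at 8 mm and 13.5 N at the stop, and comes back up when let go.
- rinser: The rinser: a brushed steel drip tray with a slotted grate, 150 mm (its x) by 260 mm (its y) and 36 mm high, fixed to the worktop, with the black star-shaped head in its middle and two short pipes behind it. Origin at the centre of its underside, under the middle of the head.
- drying_mat: Grey ribbed drying mat, 170 mm (its x) by 430 mm (its y), 6 mm thick, fixed. The glass, a mug (both upside down) and a nail brush stand on it in a row along its y, about 135 mm apart, in any order. Origin at the centre of its underside. Wall cupboards overhang the back of the worktop from 0.54 m up, their fronts at about x = 0.58: keep the wrist clear of them.
- blue_mug: Dark blue mug upside down on the mat, 82 mm across, 114 mm with its handle, 89 mm tall; leave it. Origin at the middle of its 82 x 114 mm outline (handle included), level with its bottom, which is now on top.
- salt_shaker: Salt shaker, 44 mm across, 90 mm tall, standing behind the work; leave it. Origin under its centre.
- tomato: Tomato, 76 mm across, 72 mm tall, behind the work; leave it. Origin under its centre.
- nail_brush: Purple nail brush, 30 x 86 mm and 22 mm tall, lying bristles down on the mat; leave it. Origin under its centre.
There are look-alikes about, which are no part of the job. Several things have the shape of the green_glass; the one meant has the colours described above.

How it is judged (in metres and radians):
On the way, in this order (a step that is already met when the one before it is completed fails the run):
1. the glass is lifted off the mat, mouth down, in the gripper (height (world z) of green_glass above 0.075 m and contact force between the fingers and green_glass above 1 N and angle between green_glass's own z axis and vertical below 0.3 rad), for 0.2 s.
2. the glass sits mouth down within the star and keeps the head 5.5 to 10.5 mm down for three seconds (value of joint valve_head between 0.0055 and 0.0105 m and horizontal distance between green_glass and head_seat below 0.014 m and angle between green_glass's own z axis and vertical below 0.12 rad and contact force between green_glass and rinser above 4 N), for 3 s.
At the end, for the whole second after the job is handed in: The robot still holds the glass, mouth down (within 7 degrees), rim on the ribs within 14 mm of the star's centre, and through it keeps the sprung head 5.5 to 10.5 mm down, touching the head with nothing but the glass; the head was kept so for three seconds and never reached its stop (all of step 2 and z of green_glass in the frame of head_seat below 0.004 m and contact force between the arm and rinser below 0.5 N and contact force between the fingers and green_glass above 1 N); the arm keeps its last pose, push and grip.
It fails at once if the head is pushed down onto its stop (value of joint valve_head above 0.0135 m).
It fails at once if the glass is tipped over (angle between green_glass's own z axis and vertical above 0.6 rad).
It fails at once if something else is disturbed (distance of any of blue_mug, nail_brush, salt_shaker, tomato from where it was at the start of the episode above 0.03 m).
It also fails if it takes over 51 s, if anything falls off the work surface, if the arm or the gripper's body presses on something with over 40 N, if the wrist force passes 120 N, or if a joint passes its speed limit or range.

ROBOT

A 7-joint arm with a two-finger parallel gripper is mounted at the origin on a cart in front of the work surface, level with it; the furniture and walls round the work are solid. World frame = base frame: x ahead of the robot, y to its left, z up, the work surface at z = 0. Lengths are in mm, angles in rad, forces in N, time in s.
With the tool pointing down it reaches from about 400 to 875 mm from the base axis. Payload 6.5 kg.
Tool frame: the origin (TCP) lies midway between the tips of the shut fingers; the grasp point (between the pads) lies 19 mm behind it; z points along the fingers, y is the line along which they close (so a half turn about z gives the same grasp; the last joint's range is limited). The gripper opens to 88 mm and grips with 3 to 60 N. Pads are 18 mm wide; open, the fingers measure 123 mm over their backs; the gripper's body (75 mm by 187 mm) begins 45 mm behind the grasp point.
Start: joints at [-1.391, 0.536, -0.004, 1.538, 0.003, 1.067, -0.071], TCP at [158.161, 630.456, 238.716] pointing down, gripper open.
Joint ranges: [-2.7, 2.7], [-0.37, 2.16], [-1.27, 1.26], [0.24, 2.4], [-1.31, 4.45], [0.19, 1.91], [-2.76, 2.76]. Speed limits (rad/s): [2.39, 2.39, 3.14, 3.14, 3.14, 3.14, 3.14].

INTERFACE

Orientations are given as a 3x3 rotation matrix whose columns are the frame's x, y, z axes.
In Python, from bench import ctrl gives the robot as it stands.
- The arm moves only by the tool send_rows, never from a script. Its argument "motion" is a list of rows, each an object with "claw": the finger opening in mm, from 0 to 88.1; "xyz": the shift along the tool's x, y, z in units of 25 mm (1.0 is 25 mm), a list of three; "yaw": the turn about the tool's z in units of 10 degrees (1.0 is 10 degrees). A call has 1 to 12 rows; each row shifts and turns the commanded pose from where the row before left it, along the tool's axes as they then stand; what a row does not reach is not made up. A row lasts 1/8 s, in which the tool goes at most 62.5 mm and 10.7 degrees, less where a joint would pass 70% of its speed; a pose out of reach is approached as far as the arm can. A call is refused whole if a number of a shift passes 1 or a number of a turn 1, either way. A call with a gripper value outside its range is refused whole. The fingers move at their own pace and stop on an object; "force" is the grip in N (left out, the last holds). Time passes only in rows, so rows that do not move let the fingers close. It gives the time, the measured TCP pose, the force, the opening and the grip force at its end, in the units of the state.
- ctrl.observe(): the state, without advancing time (a new reading comes with each control period).
- ctrl.snapshot(name): name is "scene" or "top" or "wrist"; returns the picture (420x560x3 uint8, red, green, blue); there is no depth.
- ctrl.camera_model(name): a dict with "fx", "fy", "cx", "cy" (pixels), "origin" and "orientation" of the camera in the world; the wrist camera has in their place "tool_from_camera" (4x4, takes a point from camera to tool coordinates, whose origin is the TCP and whose axes are the flange's). Camera axes: x right, y up, looking along -z (the intrinsics and any distortion apply to the point x, -y, -z); pixel columns grow to the right and rows downward; lengths in mm; the calibration is good to about 2 mm. A picture is of the moment at which its call begins: read the wrist's pose just before it. camera_model takes no time and is no camera call.
- ctrl.close_job(): hands the job in; it is judged then, once.
The state is a dict: "time_s": time; "joint_pos": joint angles; "joint_vel": joint speeds; "tau": joint torques, N m; "position": TCP position; "eef_rot": TCP orientation; "force": force on the tool from outside, world axes, zero at the start; "torque": the same for the moment, N m; "width": finger opening in mm; "gripper_force": force on a finger pad.
Only numpy, scipy, OpenCV 4.12 (cv2) and the standard library are available. Lean on these libraries where they do the work, as an engineer would, in place of code of your own. Each camera call takes 0.05 s, during which the arm holds its last target. There are 200 camera calls.

## Working session

There is one attempt and no reset: what is moved stays moved. The work goes in short steps, Python scripts to look and compute and a tool call to move; the robot and the scene stay as the last step left them, time stands still between calls to the robot, and variables do not carry over. Pictures are saved under pics/ and viewed, at most 10 in all, crops included, and the job is handed in when it is done.

Besides the shell and the picture viewer there is one more tool, called after "Emit:" in YAML: its name, and indented under it one key for each argument. send_rows: Moves the arm, as the interface text tells. Its arguments: {"type":"object","properties":{"motion":{"type":"array"},"force":{"type":"number"}},"required":["motion"]}

```bash
mkdir -p pics
cat > h.py <<'E'
import numpy as np, cv2
from bench import ctrl
def save(n,f):
    im=ctrl.snapshot(n); cv2.imwrite('pics/'+f,im[:,:,::-1]); return im
def ray(n,u,v,st=None,m=None):
    m=m or ctrl.camera_model(n)
    p=cv2.undistortPoints(np.array([[[u,v]]],float),np.array([[m['fx'],0,m['cx']],[0,m['fy'],m['cy']],[0,0,1.]]),np.array(m.get('distortion',m.get('dist',[0,0,0,0.])),float))[0,0]
    d=np.array([p[0],-p[1],-1])
    if 'origin' in m: o=np.array(m['origin'],float);R=np.array(m['orientation'])
    else:
        T=np.array(m['tool_from_camera']);Rt=np.array(st['eef_rot']);o=np.array(st['position'])+Rt@T[:3,3];R=Rt@T[:3,:3]
    d=R@d; return o,d/np.linalg.norm(d)
def atz(o,d,z): return o+d*(z-o[2])/d[2]
def tri(rs):
    A=sum(np.eye(3)-np.outer(d,d) for o,d in rs);b=sum((np.eye(3)-np.outer(d,d))@o for o,d in rs)
    return np.linalg.solve(A,b)
E
python3 - <<'E'
from h import *
a=save('scene','s0.png');b=save('top','t0.png')
for n in('scene','top','wrist'):print(n,ctrl.camera_model(n))
s=ctrl.observe();print(s['time_s'],s['position'],s['eef_rot'],s['width'])
E
```

```text
scene {'fx': 545.4367758172802, 'fy': 545.4367758172802, 'cx': 273.38488792471236, 'cy': 209.31289286924, 'origin': array([-407.43193164, -784.21614246, 1239.96703592]), 'orientation': array([[ 0.6899357 ,  0.47542737, -0.54585487],
       [-0.72365076,  0.43441606, -0.53629494],
       [-0.01784117,  0.76501732,  0.64376253]])}
top {'fx': 395.8986097081089, 'fy': 395.8986097081089, 'cx': 279.22561872833285, 'cy': 202.86144027383742, 'origin': array([ 331.72202208,  152.73474596, 1318.94773572]), 'orientation': array([[-0.01042011,  0.98373971, -0.1792975 ],
       [-0.9998971 , -0.01201877, -0.00783225],
       [-0.00985983,  0.17919744,  0.98376372]])}
wrist {'fx': 318.19665343309885, 'fy': 318.19665343309885, 'cx': 273.92973635331055, 'cy': 214.3728265932829, 'tool_from_camera': array([[-2.90484556e-05,  9.60936966e-01,  2.76767314e-01,
         7.02425551e+01],
       [ 9.99999789e-01,  2.07471499e-04, -6.15385471e-04,
         9.93166005e-01],
       [-6.48767977e-04,  2.76767238e-01, -9.60936770e-01,
        -1.44345875e+02],
       [ 0.00000000e+00,  0.00000000e+00,  0.00000000e+00,
         1.00000000e+00]])}
0.1 [158.05666639 629.93333867 237.95150797] [[-9.69957517e-01  2.43274225e-01 -2.58403678e-04]
 [ 2.43274334e-01  9.69956343e-01 -1.51368049e-03]
 [-1.17599162e-04 -1.53106875e-03 -9.99998821e-01]] 87.94155809010846
```

View pics/s0.png

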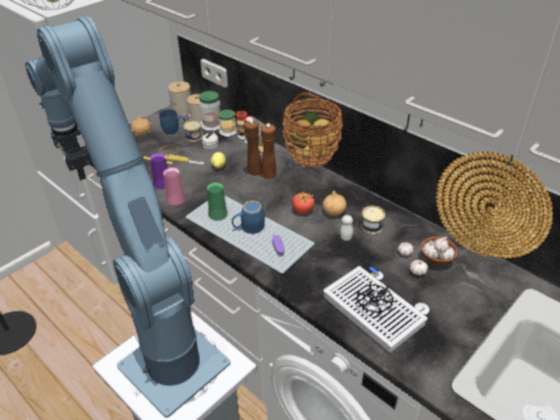

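View pics/t0.png

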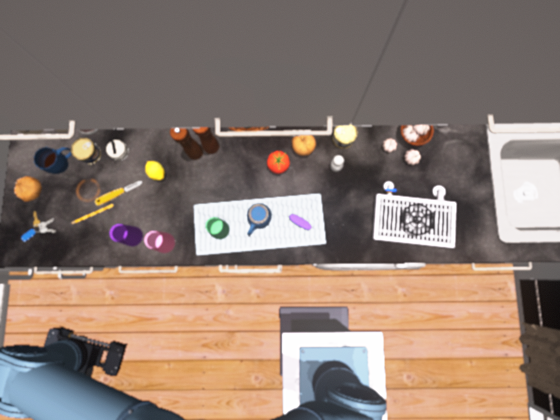

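Tumbler-shaped things in top: purple (122,233), pink (158,240), green (216,228); in scene: purple (158,170), pink (174,186), green (216,200). Only the green one is green and stands on the mat. I'll confirm it in an enlarged crop, with the rinser alongside.

Run:
```python
from h import *
s=cv2.imread('pics/s0.png');t=cv2.imread('pics/t0.png')
c=lambda im,x,y:cv2.resize(im[y:y+56,x:x+76],(380,280),interpolation=cv2.INTER_CUBIC)
cv2.imwrite('pics/c0.png',np.vstack([np.hstack([c(s,180,175),c(s,337,270)]),np.hstack([c(t,190,200),c(t,380,190)])]))
```

```text
(no output)
```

View pics/c0.png

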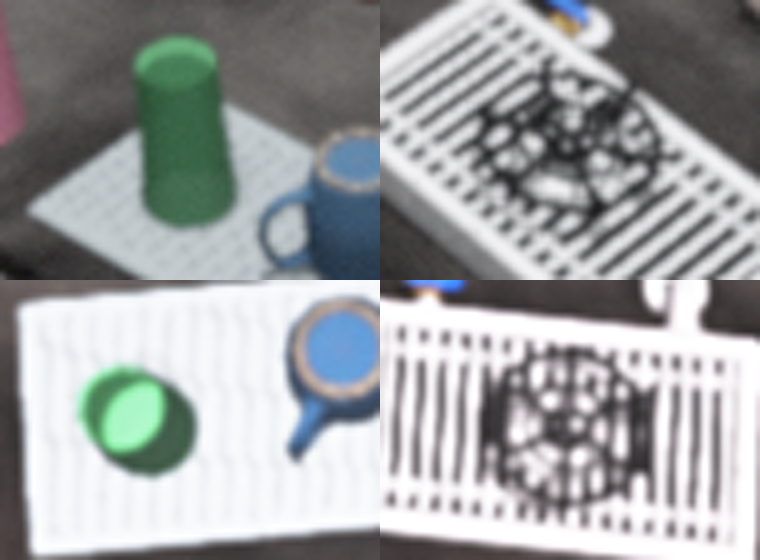

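The crop confirms it: upside-down green tumbler on the mat beside the blue mug; scene foot at ~(215,187), mouth ~(217.8,213.6); top foot ~(215,227); the star is at scene (376,299), top (417.4,219.4).

Run:
```python
from h import *
def pr(n,P):
    m=ctrl.camera_model(n);q=np.array(m['orientation']).T@(np.array(P)-m['origin']);return np.round([m['cx']+m['fx']*q[0]/-q[2],m['cy']-m['fy']*q[1]/-q[2]],1)
f=atz(*ray('scene',215,187.2),126);r=atz(*ray('scene',217.8,213.6),6)
print('foot',f,'mouth',r)
for P in(f,r):print(pr('top',P))
for uv in((217,227),(214,228)):
  p=tri([ray('scene',215,187.2),ray('top',*uv)]);print('tri foot',p,pr('top',p),pr('scene',p))
p=tri([ray('scene',376,299),ray('top',417.4,219.4)]);print('star',p,pr('top',p),pr('scene',p),atz(*ray('top',417.4,219.4),68),atz(*ray('scene',376,299),68))
# rest: mug, brush
print('mug',atz(*ray('top',259,214),95),'handle',atz(*ray('top',250,233),60))
for c in((375,194),(457,200),(455,247),(374,241)):print('tray',atz(*ray('top',*c),36)[:2])
for c in((193,205),(322,194),(327,243),(196,255)):print('mat',atz(*ray('top',*c),6)[:2])
```

```text
foot [488.49579101 367.19177719 126.        ] mouth [491.07595195 371.04144385   6.        ]
[212.  223.3]
[217.2 227.2]
tri foot [474.69721306 349.05236633 143.39842443] [216.9 227.1] [215.1 187.2]
tri foot [475.40397669 356.33635219 138.77022501] [214.8 227. ] [213.9 187.3]
star [ 503.96800164 -280.57562277   58.22062562] [417.8 218.9] [375.2 299.2] [ 500.95461855 -275.66794523   68.        ] [ 498.52689307 -285.77791656   68.        ]
mug [520.15298716 226.11576724  95.        ] handle [464.57652718 257.02066669  60.        ]
tray [ 591.40518516 -153.36377254]
tray [ 567.96611763 -420.8807959 ]
tray [ 414.43480568 -400.56028954]
tray [ 436.61375494 -141.8277614 ]
mat [567.23465573 454.28192999]
mat [599.70251119  18.2438325 ]
mat [434.20942353   6.65256616]
mat [399.5480853  439.55760512]
```

Emit:
send_rows:
  motion:
    - {"claw": 88, "xyz": [-1, -0.5, 0], "yaw": 0}
    - {"claw": 88, "xyz": [-1, -0.5, 0], "yaw": 0}
    - {"claw": 88, "xyz": [-1, -0.5, 0], "yaw": 0}
    - {"claw": 88, "xyz": [-1, -0.5, 0], "yaw": 0}
    - {"claw": 88, "xyz": [-1, -0.5, 0], "yaw": 0}
    - {"claw": 88, "xyz": [-1, -0.5, 0], "yaw": 0}
    - {"claw": 88, "xyz": [-1, -0.5, 0], "yaw": 0}
    - {"claw": 88, "xyz": [-1, -0.5, 0], "yaw": 0}
    - {"claw": 88, "xyz": [-1, -0.5, 0], "yaw": 0}
    - {"claw": 88, "xyz": [-1, -0.5, 0], "yaw": 0}
    - {"claw": 88, "xyz": [-1, -0.5, 0], "yaw": 0}
    - {"claw": 88, "xyz": [0, 0, 0], "yaw": 0}

```text
time_s: 1.6
position: [393.3, 428.1, 238.5]
eef_rot: [[-0.969, 0.247, 0.001], [0.247, 0.969, -0.001], [-0.001, -0.001, -1.0]]
force: [0.4, -0.4, -0.2]
width: 87.9
gripper_force: 0.0
```

Run:
```python
from h import *
import pickle
s=ctrl.observe();a=save('wrist','w1.png');pickle.dump(s,open('w1.pkl','wb'))
print(s['time_s'],s['position'],s['eef_rot'],s['force'])
```

```text
1.6 [393.26123475 428.14780173 238.45310087] [[-9.68911367e-01  2.47407504e-01  5.39124406e-04]
 [ 2.47406625e-01  9.68910825e-01 -1.33211161e-03]
 [-8.51937882e-04 -1.15731513e-03 -9.99998967e-01]] [ 0.35220622 -0.42557032 -0.20832464]
```

View pics/w1.png

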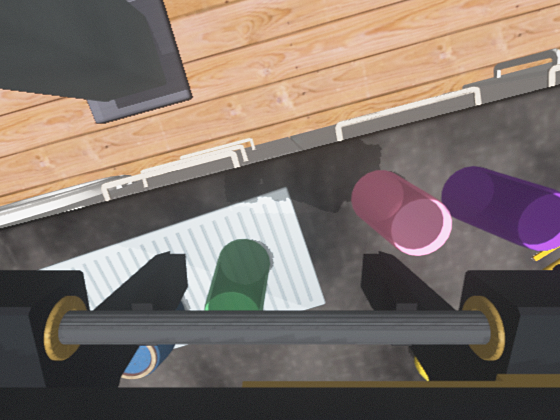

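The wrist view shows the green glass, with its mouth near (245,266) and its foot hidden by the gripper bar. Pink is at (405,210) and purple at (500,205). Next I go above the glass, where its foot should be visible.

Emit:
send_rows:
  motion:
    - {"claw": 88, "xyz": [-0.87, -0.28, 0], "yaw": 0}
    - {"claw": 88, "xyz": [-0.87, -0.28, 0], "yaw": 0}
    - {"claw": 88, "xyz": [-0.87, -0.28, 0], "yaw": 0}
    - {"claw": 88, "xyz": [-0.87, -0.28, 0], "yaw": 0}
    - {"claw": 88, "xyz": [-0.87, -0.28, 0], "yaw": 0}
    - {"claw": 88, "xyz": [0, 0, 0], "yaw": 0}

```text
time_s: 2.4
position: [488.6, 369.8, 238.5]
eef_rot: [[-0.97, 0.244, -0.0], [0.244, 0.97, -0.0], [-0.0, -0.0, -1.0]]
force: [-0.9, 0.1, -0.4]
width: 87.9
gripper_force: 0.0
```

Run:
```python
from h import *
import pickle
s=ctrl.observe();a=save('wrist','w2.png');pickle.dump(s,open('w2.pkl','wb'))
print(s['time_s'],s['position'],atz(*ray('wrist',245,266,pickle.load(open('w1.pkl','rb'))),6))
```

```text
2.4 [488.5807869  369.75525159 238.45998352] [488.87191642 366.11641992   6.        ]
```

View pics/w2.png

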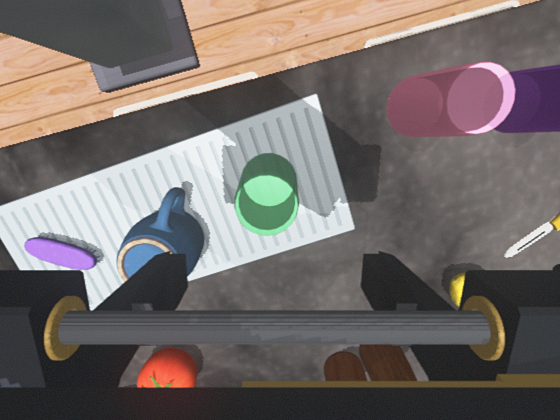

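Here the glass foot circle runs from 234 to 299 across with its bottom at 236 (centre ≈(266.5,203.5)). The mouth rim's top is at 153 (centre ≈(269,182)).

Run:
```python
from h import *
import pickle
s=pickle.load(open('w2.pkl','rb'))
r=ray('wrist',266.5,203.5,s)
print('foot',atz(*r,126),'mouth',atz(*ray('wrist',269,182,s),6))
p=tri([r,ray('scene',215,187.2)]);print('tri',p)
d=atz(*r,126)-s['position'];print('tool shift/25',np.array(s['eef_rot']).T@d/25, np.linalg.norm(r[1]))
o,q=r;print('diam',65*abs((126-o[2]))/318)
```

```text
foot [481.83061667 366.23677886 126.        ] mouth [485.43780264 365.65304858   6.        ]
tri [483.72875119 365.21223373 128.39959776]
tool shift/25 [ 0.22749061 -0.20096422  4.49846298] 0.9999999999999998
diam 52.49141468646534
```

Emit:
send_rows:
  motion:
    - {"claw": 88, "xyz": [0.12, -0.2, 0.5], "yaw": 0}
    - {"claw": 88, "xyz": [0, 0, 1], "yaw": 0}
    - {"claw": 88, "xyz": [0, 0, 1], "yaw": 0}
    - {"claw": 88, "xyz": [0, 0, 1], "yaw": 0}
    - {"claw": 88, "xyz": [0, 0, 1], "yaw": 0}
    - {"claw": 88, "xyz": [0, 0, 1], "yaw": 0}
    - {"claw": 88, "xyz": [0, 0, 0.6], "yaw": 0}
    - {"claw": 88, "xyz": [0, 0, 0.36], "yaw": 0}
    - {"claw": 88, "xyz": [0, 0, 0], "yaw": 0}
    - {"claw": 64, "xyz": [0, 0, 0], "yaw": 0}
    - {"claw": 50, "xyz": [0, 0, 0], "yaw": 0}
    - {"claw": 40, "xyz": [0, 0, 0], "yaw": 0}
  force: 30

```text
time_s: 3.95
position: [484.4, 365.2, 77.7]
eef_rot: [[-0.97, 0.243, 0.0], [0.243, 0.97, -0.001], [-0.0, -0.001, -1.0]]
force: [-0.8, -3.0, 3.3]
width: 60.4
gripper_force: 12.9
```

Emit:
send_rows:
  motion:
    - {"claw": 40, "xyz": [0, 0, 0], "yaw": 0}
    - {"claw": 40, "xyz": [0, 0, 0], "yaw": 0}
    - {"claw": 40, "xyz": [0, 0, 0], "yaw": 0}

```text
time_s: 4.32
position: [484.4, 365.1, 77.6]
eef_rot: [[-0.97, 0.244, -0.0], [0.244, 0.97, -0.001], [-0.0, -0.001, -1.0]]
force: [-0.6, -4.6, 5.9]
width: 59.5
gripper_force: 30.1
```

Emit:
send_rows:
  motion:
    - {"claw": 40, "xyz": [0, 0, -0.5], "yaw": 0}
    - {"claw": 40, "xyz": [0, 0, -0.8], "yaw": 0}
    - {"claw": 40, "xyz": [0, 0, -0.8], "yaw": 0}
    - {"claw": 40, "xyz": [0, 0, -0.8], "yaw": 0}
    - {"claw": 40, "xyz": [0, 0, -0.8], "yaw": 0}
    - {"claw": 40, "xyz": [0, 0, -0.8], "yaw": 0}
    - {"claw": 40, "xyz": [0, 0, -0.8], "yaw": 0}
    - {"claw": 40, "xyz": [0, 0, -0.7], "yaw": 0}
    - {"claw": 40, "xyz": [-0.1, -0.4, 0], "yaw": 0}
    - {"claw": 40, "xyz": [-0.2, -0.7, 0], "yaw": 0}
    - {"claw": 40, "xyz": [-0.28, -1, 0], "yaw": 0}
    - {"claw": 40, "xyz": [-0.28, -1, 0], "yaw": 0}

```text
time_s: 5.82
position: [486.1, 282.1, 226.5]
eef_rot: [[-0.97, 0.245, -0.001], [0.245, 0.97, -0.002], [0.001, -0.002, -1.0]]
force: [0.9, -0.2, -2.3]
width: 59.5
gripper_force: 29.9
```

Emit:
send_rows:
  motion:
    - {"claw": 40, "xyz": [-0.28, -1, 0], "yaw": 0}
    - {"claw": 40, "xyz": [-0.28, -1, 0], "yaw": 0}
    - {"claw": 40, "xyz": [-0.28, -1, 0], "yaw": 0}
    - {"claw": 40, "xyz": [-0.28, -1, 0], "yaw": 0}
    - {"claw": 40, "xyz": [-0.28, -1, 0], "yaw": 0}
    - {"claw": 40, "xyz": [-0.28, -1, 0], "yaw": 0}
    - {"claw": 40, "xyz": [-0.28, -1, 0], "yaw": 0}
    - {"claw": 40, "xyz": [-0.28, -1, 0], "yaw": 0}
    - {"claw": 40, "xyz": [-0.28, -1, 0], "yaw": 0}
    - {"claw": 40, "xyz": [-0.28, -1, 0], "yaw": 0}
    - {"claw": 40, "xyz": [-0.28, -1, 0], "yaw": 0}
    - {"claw": 40, "xyz": [-0.28, -1, 0], "yaw": 0}

```text
time_s: 7.32
position: [493.3, -28.8, 226.7]
eef_rot: [[-0.969, 0.245, -0.001], [0.245, 0.969, -0.0], [0.001, -0.001, -1.0]]
force: [-0.2, -0.2, -2.5]
width: 59.5
gripper_force: 29.9
```

Emit:
send_rows:
  motion:
    - {"claw": 40, "xyz": [-0.28, -1, 0], "yaw": 0}
    - {"claw": 40, "xyz": [-0.28, -1, 0], "yaw": 0}
    - {"claw": 40, "xyz": [-0.28, -1, 0], "yaw": 0}
    - {"claw": 40, "xyz": [-0.28, -1, 0], "yaw": 0}
    - {"claw": 40, "xyz": [-0.15, -0.5, 0], "yaw": 0}
    - {"claw": 40, "xyz": [0, 0, 0], "yaw": 0}
    - {"claw": 40, "xyz": [0, 0, 0], "yaw": 0}

```text
time_s: 8.2
position: [498.0, -142.0, 227.0]
eef_rot: [[-0.97, 0.242, -0.0], [0.242, 0.97, 0.001], [0.001, 0.001, -1.0]]
force: [-0.5, -0.9, -2.2]
width: 59.2
gripper_force: 29.9
```

Run:
```python
from h import *
import pickle
s=ctrl.observe();a=save('wrist','w3.png');pickle.dump(s,open('w3.pkl','wb'))
print(s['time_s'],s['position'],s['eef_rot'])
```

```text
8.2 [ 497.96855103 -141.99065228  227.01826838] [[-9.70198445e-01  2.42311326e-01 -4.44757594e-04]
 [ 2.42310952e-01  9.70198343e-01  7.60308366e-04]
 [ 6.15734410e-04  6.29880359e-04 -9.99999612e-01]]
```

View pics/w3.png

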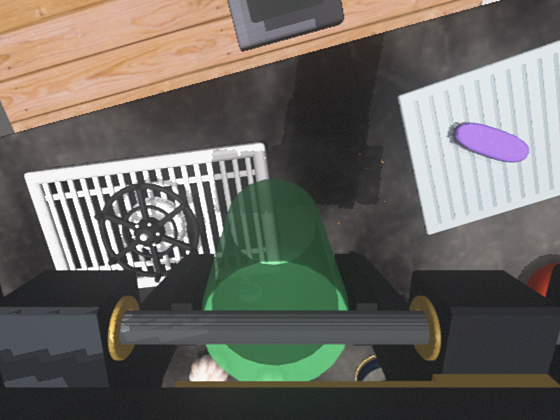

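The glass is held upright, the star is visible near (149,230). I'll enlarge it to read its centre.

Run:
```python
from h import *
w=cv2.imread('pics/w3.png')[170:290,80:220];t=cv2.imread('pics/w3.png')[150:400,190:360]
cv2.imwrite('pics/c3.png',cv2.resize(w,(700,600),interpolation=cv2.INTER_CUBIC))
```

```text
(no output)
```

View pics/c3.png

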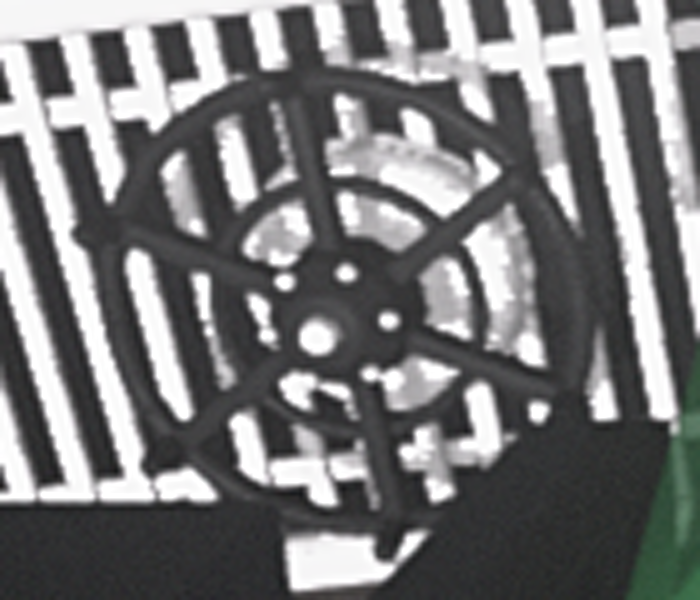

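Star centre in the crop is ≈(345,304), so wrist pixel (149.0,230.8), from the spoke midpoints.

Run:
```python
from h import *
import pickle
s=pickle.load(open('w3.pkl','rb'))
r=ray('wrist',149,230.8,s);rt=ray('top',417.4,219.4);rs=ray('scene',376,299)
print('wrist@62',atz(*r,62),'top',atz(*rt,62),'scene',atz(*rs,62),'tri',tri([r,rt,rs]),tri([r,rt]),tri([r,rs]))
m=ctrl.camera_model('wrist');T=np.array(m['tool_from_camera']);R=np.array(s['eef_rot'])
a=np.linspace(0,2*np.pi,200)
P=np.array([[34*np.cos(t),34*np.sin(t),71.6] for t in a])
q=(P-T[:3,3])@T[:3,:3];u=m['cx']+m['fx']*q[:,0]/-q[:,2];v=m['cy']-m['fy']*q[:,1]/-q[:,2]
print('mouth pred top',v.min(),'bottom',v.max(),'l/r',u.min(),u.max(),u[v.argmin()])
t=np.array([*atz(*r,62)[:2],71.6+62]);print('shift/25',R.T@(t-s['position'])/25)
```

```text
wrist@62 [ 502.37882151 -273.93053852   62.        ] top [ 501.76631959 -277.72272024   62.        ] scene [ 503.16503799 -283.22611326   62.        ] tri [ 504.58504948 -279.48927174   55.77034494] [ 504.93208986 -282.23160711   46.52275065] [ 506.33599066 -279.26238183   54.376534  ]
mouth pred top 177.8910852373234 bottom 268.75957235178953 l/r 224.6344448792883 320.0480998776256 272.2795850965952
shift/25 [-1.45227352 -5.07992171  3.73263823]
```

The views disagree in y by several mm, so I take a mirrored wrist view from the far side to cancel the bias.

Emit:
send_rows:
  motion:
    - {"claw": 40, "xyz": [-0.15, -0.5, 0], "yaw": 0}
    - {"claw": 40, "xyz": [-0.27, -1, 0], "yaw": 0}
    - {"claw": 40, "xyz": [-0.27, -1, 0], "yaw": 0}
    - {"claw": 40, "xyz": [-0.27, -1, 0], "yaw": 0}
    - {"claw": 40, "xyz": [-0.27, -1, 0], "yaw": 0}
    - {"claw": 40, "xyz": [-0.27, -1, 0], "yaw": 0}
    - {"claw": 40, "xyz": [-0.27, -1, 0], "yaw": 0}
    - {"claw": 40, "xyz": [-0.27, -1, 0], "yaw": 0}
    - {"claw": 40, "xyz": [-0.27, -1, 0], "yaw": 0}
    - {"claw": 40, "xyz": [-0.27, -1, 0], "yaw": 0}
    - {"claw": 40, "xyz": [-0.15, -0.5, 0], "yaw": 0}
    - {"claw": 40, "xyz": [0, 0, 0], "yaw": 0}

```text
time_s: 9.75
position: [503.2, -402.8, 227.0]
eef_rot: [[-0.97, 0.244, -0.0], [0.244, 0.97, -0.0], [0.0, -0.0, -1.0]]
force: [0.2, 1.1, -3.1]
width: 59.6
gripper_force: 29.9
```

Run:
```python
from h import *
import pickle
s=ctrl.observe();a=save('wrist','w4.png');pickle.dump(s,open('w4.pkl','wb'))
print(s['time_s'],s['position'],s['joint_vel'])
w=a[:,:,::-1][150:290,320:500]
cv2.imwrite('pics/c4.png',cv2.resize(w,(720,560),interpolation=cv2.INTER_CUBIC))
```

```text
9.75 [ 503.19287692 -402.8188293   226.98359291] [-0.02437763 -0.01616839 -0.02154834  0.02119778 -0.00503201  0.00028865
 -0.00933357]
```

View pics/c4.png

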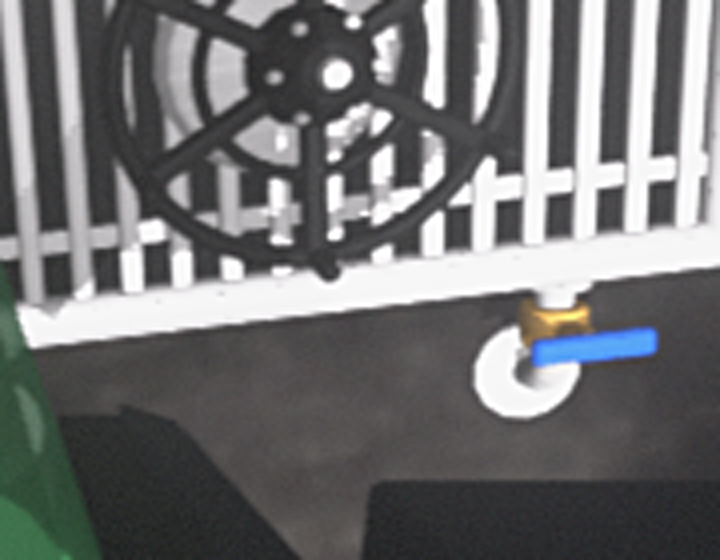

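Half of the star is cut off at the top of this crop, so I take one more crop centred on it.

Run:
```python
import cv2
w=cv2.imread('pics/w4.png')[105:225,330:470]
cv2.imwrite('pics/c5.png',cv2.resize(w,(700,600),interpolation=cv2.INTER_CUBIC))
```

```text
(no output)
```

View pics/c5.png

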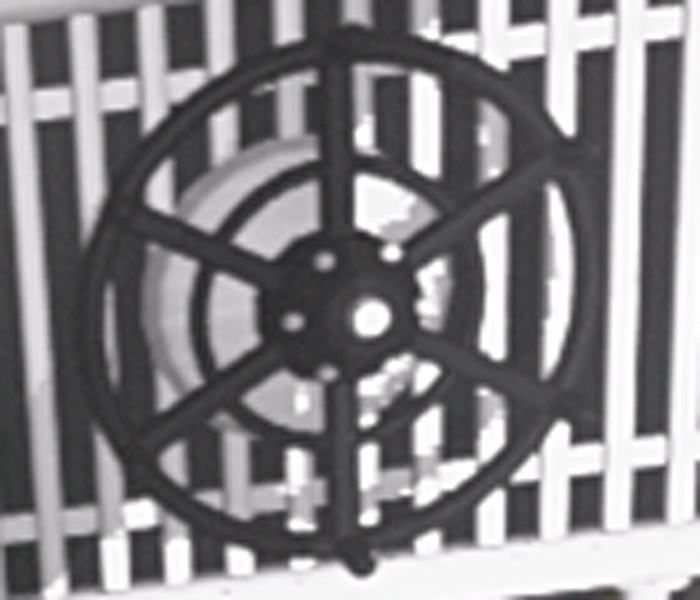

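Here the star centre is at crop ≈(341,298), i.e. wrist pixel (398.2,164.6).

Run:
```python
from h import *
import pickle
s=pickle.load(open('w3.pkl','rb'));s4=pickle.load(open('w4.pkl','rb'))
r=ray('wrist',149,230.8,s);r4=ray('wrist',398.2,164.6,s4);rt=ray('top',417.4,219.4);rs=ray('scene',376,299)
print(atz(*r,62),atz(*r4,62),'tri',tri([r,r4]),tri([r,r4,rt,rs]))
c=tri([r,r4]);R=np.array(s4['eef_rot'])
print('shift/25',R.T@(np.array([c[0],c[1],71.6+62])-s4['position'])/25)
```

```text
[ 502.37739711 -273.92844754   62.        ] [ 502.49179175 -277.3688241    62.        ] tri [ 503.36710771 -275.93491284   57.85996761] [ 503.77685171 -278.32032594   57.97886367]
shift/25 [1.2322621  4.92401142 3.73466573]
```

Emit:
send_rows:
  motion:
    - {"claw": 40, "xyz": [0.13, 0.5, 0], "yaw": 0}
    - {"claw": 40, "xyz": [0.25, 1, 0], "yaw": 0}
    - {"claw": 40, "xyz": [0.25, 1, 0], "yaw": 0}
    - {"claw": 40, "xyz": [0.25, 1, 0], "yaw": 0}
    - {"claw": 40, "xyz": [0.25, 0.9, 0], "yaw": 0}
    - {"claw": 40, "xyz": [0.12, 0.5, 0], "yaw": 0}
    - {"claw": 40, "xyz": [0, 0, 0], "yaw": 0}
    - {"claw": 40, "xyz": [0, 0, 0.7], "yaw": 0}
    - {"claw": 40, "xyz": [0, 0, 0.9], "yaw": 0}
    - {"claw": 40, "xyz": [0, 0, 0.8], "yaw": 0}
    - {"claw": 40, "xyz": [0, 0, 0.5], "yaw": 0}
    - {"claw": 40, "xyz": [0, 0, 0], "yaw": 0}

```text
time_s: 11.3
position: [502.1, -275.9, 153.4]
eef_rot: [[-0.97, 0.244, -0.002], [0.244, 0.97, 0.001], [0.002, -0.0, -1.0]]
force: [0.1, -0.1, -2.6]
width: 59.7
gripper_force: 29.9
```

Emit:
send_rows:
  motion:
    - {"claw": 40, "xyz": [0, 0, 0], "yaw": 0}
    - {"claw": 40, "xyz": [0, 0, 0], "yaw": 0}

```text
time_s: 11.55
position: [503.6, -276.0, 155.5]
eef_rot: [[-0.97, 0.243, 0.001], [0.243, 0.97, -0.001], [-0.002, -0.0, -1.0]]
force: [-0.4, 0.4, -2.4]
width: 59.7
gripper_force: 29.9
```

Emit:
send_rows:
  motion:
    - {"claw": 40, "xyz": [0, 0, 0.2], "yaw": 0}
    - {"claw": 40, "xyz": [0, 0, 0.2], "yaw": 0}
    - {"claw": 40, "xyz": [0, 0, 0.2], "yaw": 0}
    - {"claw": 40, "xyz": [0, 0, 0], "yaw": 0}
    - {"claw": 40, "xyz": [0, 0, 0], "yaw": 0}

```text
time_s: 12.18
position: [503.1, -275.7, 139.7]
eef_rot: [[-0.97, 0.243, 0.0], [0.243, 0.97, -0.0], [-0.0, -0.0, -1.0]]
force: [0.3, -0.1, -2.6]
width: 59.1
gripper_force: 29.9
```

Emit:
send_rows:
  motion:
    - {"claw": 40, "xyz": [0, 0, 0.1], "yaw": 0}
    - {"claw": 40, "xyz": [0, 0, 0.1], "yaw": 0}
    - {"claw": 40, "xyz": [0, 0, 0], "yaw": 0}

```text
time_s: 12.55
position: [502.9, -275.6, 134.5]
eef_rot: [[-0.97, 0.243, -0.0], [0.243, 0.97, 0.0], [0.0, 0.0, -1.0]]
force: [0.0, -0.0, -2.6]
width: 59.4
gripper_force: 29.9
```

Emit:
send_rows:
  motion:
    - {"claw": 40, "xyz": [0, 0, 0.1], "yaw": 0}
    - {"claw": 40, "xyz": [0, 0, 0], "yaw": 0}

```text
time_s: 12.8
position: [503.4, -275.9, 132.6]
eef_rot: [[-0.97, 0.243, 0.001], [0.243, 0.97, -0.0], [-0.001, -0.0, -1.0]]
force: [-0.8, 0.1, 2.1]
width: 59.6
gripper_force: 30.0
```

Emit:
send_rows:
  motion:
    - {"claw": 40, "xyz": [0, 0, 0.1], "yaw": 0}
    - {"claw": 40, "xyz": [0, 0, 0.05], "yaw": 0}
    - {"claw": 40, "xyz": [0, 0, 0], "yaw": 0}

```text
time_s: 13.18
position: [503.4, -275.9, 128.7]
eef_rot: [[-0.97, 0.243, 0.001], [0.243, 0.97, -0.0], [-0.001, -0.0, -1.0]]
force: [0.3, -0.1, 4.8]
width: 59.2
gripper_force: 30.0
```

Emit:
send_rows:
  motion:
    - {"claw": 40, "xyz": [0, 0, 0.08], "yaw": 0}
    - {"claw": 40, "xyz": [0, 0, 0.04], "yaw": 0}
    - {"claw": 40, "xyz": [0, 0, 0], "yaw": 0}

```text
time_s: 13.55
position: [503.4, -275.9, 125.8]
eef_rot: [[-0.97, 0.243, 0.001], [0.243, 0.97, -0.0], [-0.001, -0.0, -1.0]]
force: [-0.1, 0.4, 6.5]
width: 59.2
gripper_force: 30.1
```

Emit:
send_rows:
  motion:
    - {"claw": 40, "xyz": [0, 0, 0.03], "yaw": 0}
    - {"claw": 40, "xyz": [0, 0, 0], "yaw": 0}
    - {"claw": 40, "xyz": [0, 0, 0], "yaw": 0}
    - {"claw": 40, "xyz": [0, 0, 0], "yaw": 0}
    - {"claw": 40, "xyz": [0, 0, 0], "yaw": 0}
    - {"claw": 40, "xyz": [0, 0, 0], "yaw": 0}
    - {"claw": 40, "xyz": [0, 0, 0], "yaw": 0}
    - {"claw": 40, "xyz": [0, 0, 0], "yaw": 0}
    - {"claw": 40, "xyz": [0, 0, 0], "yaw": 0}
    - {"claw": 40, "xyz": [0, 0, 0], "yaw": 0}
    - {"claw": 40, "xyz": [0, 0, 0], "yaw": 0}
    - {"claw": 40, "xyz": [0, 0, 0], "yaw": 0}

```text
time_s: 15.05
position: [503.5, -276.0, 125.2]
eef_rot: [[-0.97, 0.243, 0.001], [0.243, 0.97, -0.0], [-0.001, -0.0, -1.0]]
force: [-1.5, -0.4, 6.4]
width: 59.3
gripper_force: 30.1
```

Run:
```python
from h import *
F=[];Z=[]
for i in range(6):
    a=ctrl.snapshot('scene');s=ctrl.observe();F.append(s['force'][2]);Z.append(s['position'][2])
print(np.round(F,2),np.round(Z,2))
w=ctrl.snapshot('wrist');b=a[:,:,::-1][255:345,315:435]
cv2.imwrite('pics/f.png',np.hstack([cv2.resize(b,(400,300),interpolation=cv2.INTER_CUBIC),cv2.resize(w[:,:,::-1],(400,300))]))
```

```text
[7.05 6.91 6.42 7.11 6.61 7.25] [125.18 125.17 125.17 125.17 125.15 125.15]
```

View pics/f.png

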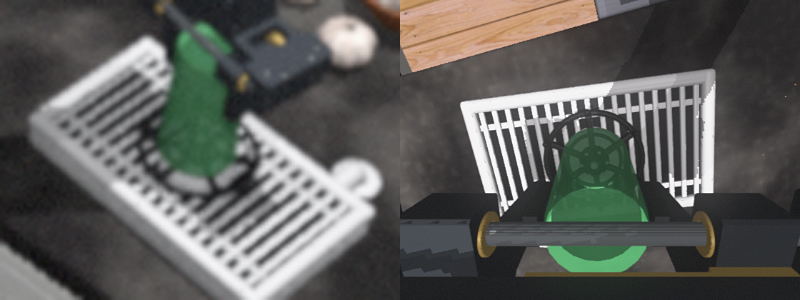

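The glass rim sits inside the star: in the scene crop the star spans 140–262 and the glass base 160–237. Force and height both put the head about 7–8.5 mm down. I'll hold longer, then hand in.

Emit:
send_rows:
  motion:
    - {"claw": 40, "xyz": [0, 0, 0], "yaw": 0}
    - {"claw": 40, "xyz": [0, 0, 0], "yaw": 0}
    - {"claw": 40, "xyz": [0, 0, 0], "yaw": 0}
    - {"claw": 40, "xyz": [0, 0, 0], "yaw": 0}
    - {"claw": 40, "xyz": [0, 0, 0], "yaw": 0}
    - {"claw": 40, "xyz": [0, 0, 0], "yaw": 0}
    - {"claw": 40, "xyz": [0, 0, 0], "yaw": 0}
    - {"claw": 40, "xyz": [0, 0, 0], "yaw": 0}
    - {"claw": 40, "xyz": [0, 0, 0], "yaw": 0}
    - {"claw": 40, "xyz": [0, 0, 0], "yaw": 0}
    - {"claw": 40, "xyz": [0, 0, 0], "yaw": 0}
    - {"claw": 40, "xyz": [0, 0, 0], "yaw": 0}

```text
time_s: 16.9
position: [503.4, -275.9, 125.2]
eef_rot: [[-0.97, 0.243, 0.001], [0.243, 0.97, -0.0], [-0.001, -0.0, -1.0]]
force: [-1.4, -0.1, 8.3]
width: 59.4
gripper_force: 30.1
```

Emit:
send_rows:
  motion:
    - {"claw": 40, "xyz": [0, 0, 0], "yaw": 0}
    - {"claw": 40, "xyz": [0, 0, 0], "yaw": 0}
    - {"claw": 40, "xyz": [0, 0, 0], "yaw": 0}
    - {"claw": 40, "xyz": [0, 0, 0], "yaw": 0}
    - {"claw": 40, "xyz": [0, 0, 0], "yaw": 0}
    - {"claw": 40, "xyz": [0, 0, 0], "yaw": 0}
    - {"claw": 40, "xyz": [0, 0, 0], "yaw": 0}
    - {"claw": 40, "xyz": [0, 0, 0], "yaw": 0}
    - {"claw": 40, "xyz": [0, 0, 0], "yaw": 0}
    - {"claw": 40, "xyz": [0, 0, 0], "yaw": 0}
    - {"claw": 40, "xyz": [0, 0, 0], "yaw": 0}
    - {"claw": 40, "xyz": [0, 0, 0], "yaw": 0}

```text
time_s: 18.4
position: [503.4, -275.9, 125.1]
eef_rot: [[-0.97, 0.243, 0.001], [0.243, 0.97, -0.0], [-0.001, -0.0, -1.0]]
force: [-1.2, -0.5, 6.5]
width: 59.5
gripper_force: 30.1
```

```bash
python3 -c "
from bench import ctrl
s=ctrl.observe();print(s['time_s'],s['force'],s['position'],s['gripper_force']);print(ctrl.close_job())"
```

```text
18.4 [-1.19944772 -0.50828443  6.51005003] [ 503.40543879 -275.94676759  125.14745238] 30.08621536787154
the job is handed in; nothing more can be done
None
```

I handed the job in at 18.4 s with the green tumbler still gripped mouth down in the star; force and height readings put the head about 7–8.5 mm down, held there for over 4 s, but the hand-in returned no verdict.

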